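# Snap a dental cast into the model scanner and start it

## Robot

A 6-joint arm with a two-finger parallel gripper is mounted at the origin on the work surface. World frame = base frame: x ahead of the robot, y to its left, z up, the work surface at z = 0. Lengths are in m, angles in rad, forces in N, time in s.
With the tool pointing down it reaches from about 0.4 to 0.925 m from the base axis. Payload 12.5 kg.
Tool frame: the origin (TCP) lies midway between the tips of the shut fingers; the grasp point (between the pads) lies 19 mm behind it; z points along the fingers, y is the line along which they close (so a half turn about z gives the same grasp; the last joint's range is limited). The gripper opens to 95 mm and grips with 3 to 60 N. Pads are 20 mm wide; open, the fingers measure 119 mm over their backs; the gripper's body (75 mm by 180 mm) begins 59 mm behind the grasp point.
Start: joints at [-1.432, 0.491, 1.559, -0, 1.092, -0.106], TCP at [0.151, -0.606, 0.215] pointing down, gripper open.
Joint ranges: [-3.1, 3.1], [-0.84, 2.19], [0.05, 2.79], [-1.13, 4.28], [0.06, 2.93], [-2.69, 2.69]. Speed limits (rad/s): [2.22, 2.22, 2.79, 3.14, 3.14, 3.14].

## Interface

Orientations are given as a 3x3 rotation matrix whose columns are the frame's x, y, z axes.
In Python, from rig import bot, read_camera, camera_model, job gives the robot as it stands.
- The arm moves only by the tool step_arm, never from a script. Its argument "deltas" is a list of rows, each an object of numbers: "fingers": the closure, from -1 (fully open) to 1 (shut), so that 0 is half open; "x", "y", "z": the shift along the tool's x, y, z in mm; "rx", "ry", "rz": the turn, a rotation vector about the tool's x, y, z in degrees. In form: [{"fingers": .., "x": .., "y": .., "z": .., "rx": .., "ry": .., "rz": ..}, ...]. A call has 1 to 8 rows; each row is the pose to reach, as a shift and turn from the pose commanded when the call began, along the tool's axes at that moment; what a row does not reach only later rows make up. A row lasts 1/12 s, in which the tool goes at most 41.7 mm and 7.16 degrees, less where a joint would pass 70% of its speed; a pose out of reach is approached as far as the arm can. A call with a gripper value outside its range is refused whole. The fingers move at their own pace and stop on an object; the grip force is fixed at half the most. Time passes only in rows, so rows that repeat a pose let the fingers close. It gives the time, the measured TCP pose, the force, the opening and the grip force at its end, in the units of the state.
- bot.get_obs(): the state, without advancing time (a new reading comes with each control period).
- read_camera(name): name is "scene" or "top"; returns the picture (420x560x3 uint8, blue, green, red); there is no depth.
- camera_model(name): a dict with "intrinsics" (3x3 intrinsics, pixels), "rvec" (rotation vector, rad) and "tvec" (3), from world to camera coordinates, as OpenCV has them. Camera axes: x right, y down, z forward; pixel columns grow to the right and rows downward; lengths in m; the calibration is good to about 2 mm. A picture is of the moment at which its call begins. camera_model takes no time and is no camera call.
- job.sign_off(): hands the job in; it is judged then, once.
The state is a dict: "time": time; "joint_positions": joint angles; "qvel": joint speeds; "tau": joint torques, N m; "eef_pos": TCP position; "orientation": TCP orientation; "force": force on the tool from outside, world axes, zero at the start; "wrist_torque": the same for the moment, N m; "width": opening from 0.0 (shut) to 1.0 (fully open); "gripper_force": force on a finger pad.
Only numpy, scipy, OpenCV 4.12 (cv2) and the standard library are available. Lean on these libraries where they do the work, as an engineer would, in place of code of your own. Each camera call takes 0.05 s, during which the arm holds its last target. There are 200 camera calls.

## Task

On this dental bench, take the full-arch plaster cast (the one with the horseshoe of teeth), set its plate on the scanner's deck in front of the dock and slide it in, bevelled end first, until it is fully home and the spring catch snaps out behind the plate. Only then press the scanner's start button and let it come back up. Keep the cast upright, and leave the part-arch cast, the cup and the jar where they are.

Things in the scene. Friction and masses are not known exactly. Their poses are not given: they have to be found in the camera images.
- full_cast_mid (a point): Full-arch cast: D-shaped pale plaster block with a horseshoe of teeth on a white plate, 0.26 kg, 56 mm tall. Block 56 mm wide (y), x from -40 (rounded) to +30 mm; flat sides for gripping x -12 to +30 mm, 8 to 48 mm above the plate's underside. Point: plate's centre, 28 mm above the underside. x to the bevelled end, z up. Starts with the bevelled end roughly away from the robot.
- plate_nose (a point): Middle of the bevelled (+x) end edge of the full-arch cast's plate, 4 mm above its underside, 50 mm from the plate's centre. The plate is 100 mm (x) by 84 mm (y) by 8 mm; the two corners at this end are bevelled 12 mm, the rear ones are square.
- part_cast_mid (a point): The part-arch cast, to be left alone: same plate, but a narrow block 66 x 32 mm with one straight row of six teeth. Point at its plate's centre, 28 mm above the underside. It and the full-arch cast may swap sides of the scanner.
- dock_home (a point): Point on the deck of the white scanner (fixed; deck 40 mm above the bench) under the plate's centre when fully home. x is the sliding-in direction, y left of it, z up. Stop face at x = +51 mm; a lip over the plate's leading 12 mm, 10 mm above the deck (top 14 mm), so the plate can only slide in. A camera column and head, 165 mm tall, stand at x = +110, y = -105 mm.
- dock_mouth (a point): Middle of the dock's mouth, on the deck, 110 mm before dock_home (same axes). The mouth is flared 10 mm to each side and narrows within 25 mm to guide walls 86 mm apart, 10 mm high: gripping fingers clear them if the tips are over 12 mm above the deck. The open, flat deck before the mouth is 90 mm long and 160 mm wide; the plate may overhang its front edge a little.
- catch_nose (a point): Inner tip of the steel spring catch beside the left (+y) guide wall, 12 mm high. Its back face, at x = -51.5 mm from dock_home, locks behind the plate's square rear edge. The sloping face towards the mouth is 20 mm long; the tip stands 8 mm into the plate's path.
- catch (a joint): Travel of the spring catch in m: 0 sprung out (locking), up to 0.013 pushed aside to +y of the dock. The plate's edge holds it about 0.008 aside while passing; spring 2.4 N at rest, rising 0.4 N per mm. It snaps back to 0 once the plate is within about 2 mm of the stop; the slide takes some 3 to 10 N.
- start_button_top (a point): Middle of the top of the scanner's round black start button (32 mm across, on a grey collar) on the deck to the right of the dock, x = -20, y = -100 mm from dock_home. Pressed straight down.
- start_button (a joint): Travel of the start button in m: 0 up, 0.006 fully down, about 5 N; springs back. A press counts from 0.004.
- cup_mid (a point): Blue open plastic cup, 72 mm across and 85 mm tall, half-way up. Bystander.
- jar_mid (a point): Small closed jar, 60 mm across and 75 mm tall, half-way up. Bystander.
Things that resemble listed ones, but are neither listed nor needed, are in the scene too. What is shaped like the part that bears full_cast_mid but green or pink is not meant.

How it is judged:
By the outcome, as a careful person would: the job done as asked, in the order asked, and still so for the second after the job is handed in, with the robot touching nothing.
It also fails if it takes over 56 s, if anything falls off the work surface, if the arm or the gripper's body presses on something with over 40 N, if the wrist force passes 120 N, or if a joint passes its speed limit or range.

## Working session

There is one attempt and no reset: what is moved stays moved. The work goes in short steps, Python scripts to look and compute and a tool call to move; the robot and the scene stay as the last step left them, time stands still between calls to the robot, and variables do not carry over. Pictures are saved under pics/ and viewed, at most 10 in all, crops included, and the job is handed in when it is done.

Besides the shell and the picture viewer there is one more tool, called after ">>>" by a JSON object that holds its "fn" and its "kwargs". step_arm: Moves the arm, as the interface text tells. Its arguments: {"type":"object","properties":{"deltas":{"type":"array","items":{"type":"object","properties":{"fingers":{"type":"number"},"x":{"type":"number"},"y":{"type":"number"},"z":{"type":"number"},"rx":{"type":"number"},"ry":{"type":"number"},"rz":{"type":"number"}}}}},"required":["deltas"]}

```bash
mkdir -p pics; cat > h.py <<'E'
import numpy as np, cv2
from rig import bot, read_camera, camera_model, job
def ray(n,u,v):
    c=camera_model(n);K=np.array(c["intrinsics"],float).reshape(3,3);R=cv2.Rodrigues(np.array(c["rvec"],float).reshape(3))[0];t=np.array(c["tvec"],float).reshape(3)
    return -R.T@t, R.T@np.linalg.inv(K)@np.array([u,v,1.])
def at(n,u,v,z):
    o,d=ray(n,u,v); return o+d*(z-o[2])/d[2]
def proj(n,P):
    c=camera_model(n)
    return cv2.projectPoints(np.array(P,float).reshape(-1,3),np.array(c["rvec"],float),np.array(c["tvec"],float),np.array(c["intrinsics"],float).reshape(3,3),None)[0].reshape(-1,2)
E
python3 - <<'E'
from h import *
for n in("top","scene"):
    i=read_camera(n);cv2.imwrite(f"pics/{n}0.png",i);print(n,ray(n,280,210))
o=bot.get_obs();print(o)
E
```

```text
top (array([0.22301181, 0.08134653, 1.67556862]), array([ 0.17267199, -0.012377  , -0.98491226]))
scene (array([ 1.36956624, -0.10240083,  0.99682988]), array([-0.67836797,  0.13107944, -0.72327531]))
{'time': 0.1, 'joint_positions': array([-1.43159841e+00,  4.91461745e-01,  1.55937910e+00, -4.70613310e-06,
        1.09171928e+00, -1.05632563e-01]), 'qvel': array([ 0.00162713, -0.00144538, -0.00017249, -0.00067293,  0.00153574,
        0.00032204]), 'tau': array([ 2.25734650e-03, -6.13622403e+01, -2.58604020e+01,  6.93977787e-02,
        4.70158760e-02, -5.90954119e-05]), 'eef_pos': array([ 0.15146595, -0.60614601,  0.21414675]), 'orientation': array([[ 9.70177911e-01,  2.42393899e-01, -1.38372087e-04],
       [ 2.42393918e-01, -9.70177443e-01,  9.57538727e-04],
       [ 9.78560672e-05, -9.62523474e-04, -9.99999532e-01]]), 'force': array([-0.5338453 ,  0.29253025,  1.28480998]), 'wrist_torque': array([-0.01499403, -0.03838396, -0.06514014]), 'gripper_force': 0.0, 'width': 1.0027294579432906}
```

View pics/top0.png

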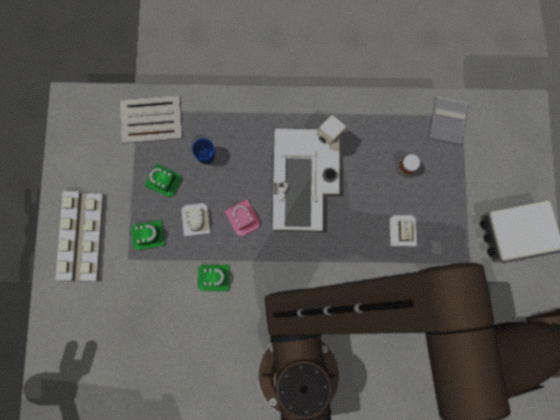

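View pics/scene0.png

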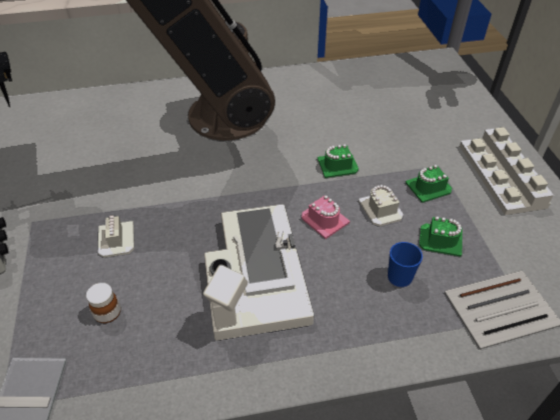

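Candidates, top image: the white full-arch cast at (195,219), the part-arch cast at (403,231, narrow with one straight row), green ones at (162,180), (148,234) and (214,277), and a pink one at (242,217). I choose the pale horseshoe at (195,219), which is (381,204) in the scene view. Close crops next, to check this.

```bash
python3 - <<'E'
from h import *
t=cv2.imread("pics/top0.png");s=cv2.imread("pics/scene0.png")
a=cv2.resize(t[195:245,170:220],(400,400),interpolation=3)
b=cv2.resize(s[175:231,353:409],(400,400),interpolation=3)
cv2.imwrite("pics/c1.png",cv2.convertScaleAbs(np.hstack([a,b]),alpha=1.1))
c=cv2.resize(t[120:240,262:352],(450,600),interpolation=3)
cv2.imwrite("pics/c2.png",cv2.convertScaleAbs(c,alpha=1.1))
# plate outline: white low-saturation
hsv=cv2.cvtColor(t,cv2.COLOR_BGR2HSV)
m=((hsv[...,2]>125)&(hsv[...,1]<70)).astype(np.uint8);r=np.zeros_like(m);r[198:242,175:215]=m[198:242,175:215]
p=cv2.findNonZero(r);print(cv2.minAreaRect(p),len(p),cv2.boxPoints(cv2.minAreaRect(p)))
E
```

```text
((194.51393127441406, 219.1068572998047), (30.86895179748535, 26.169628143310547), 82.56858825683594) 680 [[179.54276 205.49442]
 [205.49255 202.10965]
 [209.4851  232.7193 ]
 [183.53531 236.10406]]
```

View pics/c1.png

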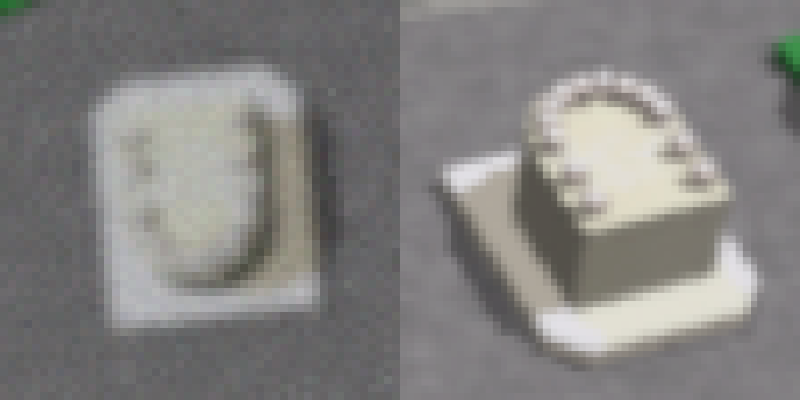

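View pics/c2.png

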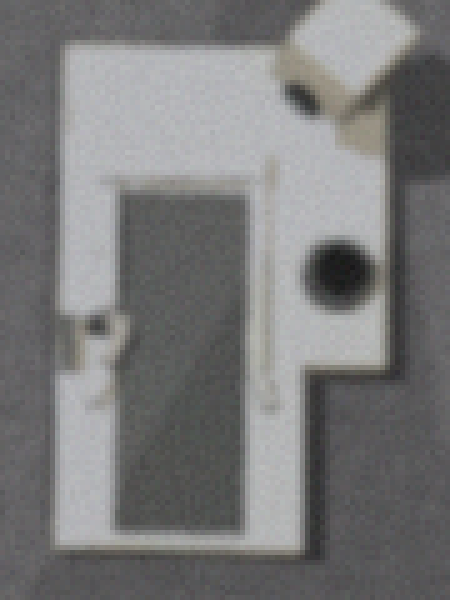

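Left crop: white plate, horseshoe of teeth, bevelled corners at the top (far end), square rear corners. It's the right cast. The second crop shows the dock, catch on the left at about (122,335) and button at (340,270). Next: solving the poses.

```bash
python3 - <<'E'
from h import *
from scipy.optimize import least_squares
T=lambda x,y:(262+x/5,120+y/5)
for k,p in dict(fl=(52,549),fr=(304,554),bl=(64,44),notch=(305,370),rr=(388,370),matfl=(113,531),matfr=(244,533),matbl=(118,190),matbr=(248,192),btn=(341,268)).items():
    print(k,at("top",*T(*p),.04).round(4))
# scene cast/plates pixel check
C=lambda x,y:(170+x/8,195+y/8)
for k,p in dict(rl=(112,326),rr=(319,303),l=(90,110),r=(305,110),f1=(130,75),f2=(270,64)).items(): print(k,at("top",*C(*p),.008 if k!='rl' and k!='rr' else .008).round(4))
S=lambda x,y:(353+(x-400)/400*56,175+y/400*56)
for k,p in dict(bevR1=(540,335),bevR2=(590,360),bevL1=(760,290),bevL2=(735,320),rear_l=(440,170)).items(): print('s',k,at("scene",*S(*p),.004).round(4))
i=cv2.imread("pics/scene0.png")[195:345,190:320];cv2.imwrite("pics/c3.png",cv2.resize(i,(520,600),interpolation=3))
E
```

```text
fl [0.4458 0.0841 0.04  ]
fr [ 0.4447 -0.0756  0.04  ]
bl [0.7796 0.0809 0.04  ]
notch [ 0.5638 -0.0766  0.04  ]
rr [ 0.5646 -0.1299  0.04  ]
matfl [0.4578 0.0456 0.04  ]
matfr [ 0.4577 -0.0375  0.04  ]
matbl [0.6813 0.0446 0.04  ]
matbr [ 0.6812 -0.0398  0.04  ]
btn [ 0.6314 -0.1     0.04  ]
rl [0.427  0.3682 0.008 ]
rr [0.4374 0.2854 0.008 ]
l [0.515  0.3809 0.008 ]
r [0.5162 0.2938 0.008 ]
f1 [0.5297 0.3653 0.008 ]
f2 [0.535  0.3087 0.008 ]
s bevR1 [0.5237 0.2983 0.004 ]
s bevR2 [0.5384 0.3118 0.004 ]
s bevL1 [0.5178 0.3816 0.004 ]
s bevL2 [0.5299 0.368  0.004 ]
s rear_l [0.438  0.2874 0.004 ]
```

View pics/c3.png

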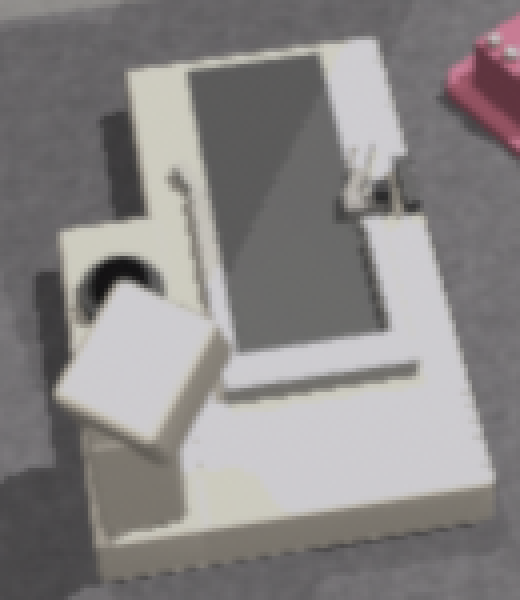

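The plate centre is about (0.4825, 0.332) with yaw about 6.5°. Plate size comes out 101 x 83.5 mm, matching. The scanner front edge is 160 mm wide, also matching; home is about (0.645, 0.003), yaw about -0.45°. I'm moving via a waypoint on the right.

>>> {"fn": "step_arm", "kwargs": {"deltas": [{"fingers": -1, "x": 352, "y": -176, "z": -60, "rz": 7.5}, {"fingers": -1, "x": 352, "y": -176, "z": -60, "rz": 7.5}, {"fingers": -1, "x": 352, "y": -176, "z": -60, "rz": 7.5}, {"fingers": -1, "x": 352, "y": -176, "z": -60, "rz": 7.5}, {"fingers": -1, "x": 352, "y": -176, "z": -60, "rz": 7.5}, {"fingers": -1, "x": 352, "y": -176, "z": -60, "rz": 7.5}, {"fingers": -1, "x": 352, "y": -176, "z": -60, "rz": 7.5}, {"fingers": -1, "x": 352, "y": -176, "z": -60, "rz": 7.5}]}}

```text
schema error: expected keys fingers, x, y, z, rx, ry, rz
```

```bash
cat > to.py <<'E'
import sys
from h import *
from scipy.spatial.transform import Rotation as Ro
x,y,z,yaw=map(float,sys.argv[1:5]);o=bot.get_obs();R=o["orientation"]
a=np.radians(yaw);G=np.array([[np.cos(a),np.sin(a),0],[np.sin(a),-np.cos(a),0],[0,0,-1]])
d=R.T@(np.array([x,y,z])-o["eef_pos"])
print("d mm",(d*1e3).round(1),"rot",np.degrees(Ro.from_matrix(R.T@G).as_rotvec()).round(2),"pos",o["eef_pos"].round(4),"t",o["time"],"j6",o["joint_positions"][[0,5]].round(2),"w",round(o["width"],3))
E
python3 to.py .4825 .332 .27 6.5
```

```text
d mm [ 548.6 -830.   -55. ] rot [-0.06 -0.    7.53] pos [ 0.1515 -0.6061  0.2141] t 0.1 j6 [-1.43 -0.11] w 1.003
```

>>> {"fn": "step_arm", "kwargs": {"deltas": [{"fingers": -1, "x": 352, "y": -176, "z": -60, "rx": 0, "ry": 0, "rz": 7.5}, {"fingers": -1, "x": 352, "y": -176, "z": -60, "rx": 0, "ry": 0, "rz": 7.5}, {"fingers": -1, "x": 352, "y": -176, "z": -60, "rx": 0, "ry": 0, "rz": 7.5}, {"fingers": -1, "x": 352, "y": -176, "z": -60, "rx": 0, "ry": 0, "rz": 7.5}, {"fingers": -1, "x": 352, "y": -176, "z": -60, "rx": 0, "ry": 0, "rz": 7.5}, {"fingers": -1, "x": 352, "y": -176, "z": -60, "rx": 0, "ry": 0, "rz": 7.5}, {"fingers": -1, "x": 352, "y": -176, "z": -60, "rx": 0, "ry": 0, "rz": 7.5}, {"fingers": -1, "x": 352, "y": -176, "z": -60, "rx": 0, "ry": 0, "rz": 7.5}]}}

```text
time: 0.77
eef_pos: [0.4029, -0.3903, 0.2651]
orientation: [[0.994, 0.114, -0.0], [0.114, -0.994, 0.0], [-0.0, -0.0, -1.0]]
force: [0.5, -1.2, 0.7]
width: 1.0
gripper_force: 0.0
```

```bash
python3 to.py .4825 .332 .27 6.5
```

```text
d mm [ 161.1 -708.6   -4.8] rot [-0.01  0.01  0.02] pos [ 0.4029 -0.3903  0.2651] t 0.7667 j6 [-0.89  0.57] w 1.0
```

>>> {"fn": "step_arm", "kwargs": {"deltas": [{"fingers": -1, "x": 161, "y": -709, "z": -5, "rx": 0, "ry": 0, "rz": 0}, {"fingers": -1, "x": 161, "y": -709, "z": -5, "rx": 0, "ry": 0, "rz": 0}, {"fingers": -1, "x": 161, "y": -709, "z": -5, "rx": 0, "ry": 0, "rz": 0}, {"fingers": -1, "x": 161, "y": -709, "z": -5, "rx": 0, "ry": 0, "rz": 0}, {"fingers": -1, "x": 161, "y": -709, "z": -5, "rx": 0, "ry": 0, "rz": 0}, {"fingers": -1, "x": 161, "y": -709, "z": -5, "rx": 0, "ry": 0, "rz": 0}, {"fingers": -1, "x": 161, "y": -709, "z": -5, "rx": 0, "ry": 0, "rz": 0}, {"fingers": -1, "x": 161, "y": -709, "z": -5, "rx": 0, "ry": 0, "rz": 0}]}}

```text
time: 1.43
eef_pos: [0.4377, -0.0587, 0.2672]
orientation: [[0.994, 0.113, 0.0], [0.113, -0.994, -0.0], [0.0, 0.0, -1.0]]
force: [0.7, -0.6, 0.6]
width: 1.002
gripper_force: 0.0
```

```bash
python3 to.py .4825 .332 .27 6.5
```

```text
d mm [  88.8 -383.1   -2.9] rot [ 0.01 -0.    0.01] pos [ 0.4377 -0.0587  0.2672] t 1.4333 j6 [-0.28  1.17] w 1.002
```

>>> {"fn": "step_arm", "kwargs": {"deltas": [{"fingers": -1, "x": 89, "y": -383, "z": -3, "rx": 0, "ry": 0, "rz": 0}, {"fingers": -1, "x": 89, "y": -383, "z": -3, "rx": 0, "ry": 0, "rz": 0}, {"fingers": -1, "x": 89, "y": -383, "z": -3, "rx": 0, "ry": 0, "rz": 0}, {"fingers": -1, "x": 89, "y": -383, "z": -3, "rx": 0, "ry": 0, "rz": 0}, {"fingers": -1, "x": 89, "y": -383, "z": -3, "rx": 0, "ry": 0, "rz": 0}, {"fingers": -1, "x": 89, "y": -383, "z": -3, "rx": 0, "ry": 0, "rz": 0}, {"fingers": -1, "x": 89, "y": -383, "z": -3, "rx": 0, "ry": 0, "rz": 0}, {"fingers": -1, "x": 89, "y": -383, "z": -3, "rx": 0, "ry": 0, "rz": 0}]}}

```text
time: 2.1
eef_pos: [0.4758, 0.2727, 0.2695]
orientation: [[0.993, 0.114, -0.0], [0.114, -0.993, -0.0], [-0.0, 0.0, -1.0]]
force: [1.1, 0.7, 0.5]
width: 0.999
gripper_force: 0.0
```

```bash
python3 to.py .4825 .332 .11 6.5
```

```text
d mm [ 13.5 -58.2 159.5] rot [0.01 0.01 0.04] pos [0.4758 0.2727 0.2695] t 2.1 j6 [0.4  1.86] w 0.999
```

>>> {"fn": "step_arm", "kwargs": {"deltas": [{"fingers": -1, "x": 13.5, "y": -58, "z": 40, "rx": 0, "ry": 0, "rz": 0}, {"fingers": -1, "x": 13.5, "y": -58, "z": 80, "rx": 0, "ry": 0, "rz": 0}, {"fingers": -1, "x": 13.5, "y": -58, "z": 120, "rx": 0, "ry": 0, "rz": 0}, {"fingers": -1, "x": 13.5, "y": -58, "z": 160, "rx": 0, "ry": 0, "rz": 0}, {"fingers": -1, "x": 13.5, "y": -58, "z": 185, "rx": 0, "ry": 0, "rz": 0}, {"fingers": -1, "x": 13.5, "y": -58, "z": 185, "rx": 0, "ry": 0, "rz": 0}]}}

```text
time: 2.6
eef_pos: [0.4797, 0.3282, 0.0776]
orientation: [[0.993, 0.114, -0.01], [0.114, -0.993, -0.006], [-0.011, 0.004, -1.0]]
force: [0.0, -0.2, 0.2]
width: 1.0
gripper_force: 0.0
```

```bash
python3 to.py .4825 .332 .018 6.5; python3 - <<'E'
from h import *
i=read_camera("scene")[120:260,310:450];cv2.imwrite("pics/g1.png",cv2.resize(i,(560,560),interpolation=3))
E
```

```text
d mm [ 3.9 -3.7 59.6] rot [0.25 0.63 0.05] pos [0.4797 0.3282 0.0776] t 2.6 j6 [0.49 1.94] w 1.0
```

View pics/g1.png

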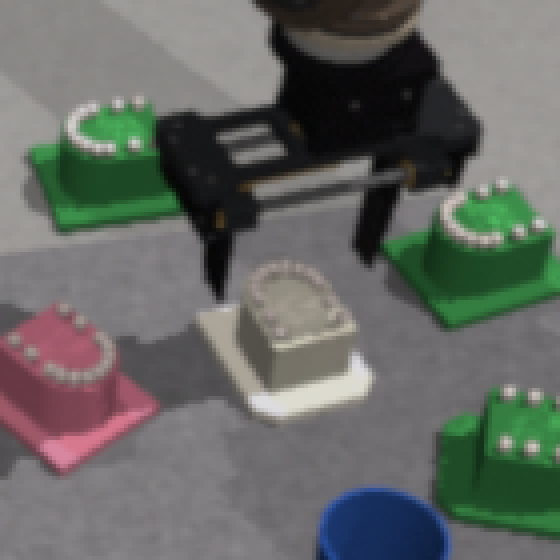

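The picture shows the open fingers straddling the pale block (crop (300,320)), with tips at (220,295) and (370,260), clear on both sides. Descending and gripping.

>>> {"fn": "step_arm", "kwargs": {"deltas": [{"fingers": -1, "x": 4, "y": -3.7, "z": 20, "rx": 0.25, "ry": 0.6, "rz": 0}, {"fingers": -1, "x": 4, "y": -3.7, "z": 40, "rx": 0.25, "ry": 0.6, "rz": 0}, {"fingers": -1, "x": 4, "y": -3.7, "z": 60, "rx": 0.25, "ry": 0.6, "rz": 0}, {"fingers": -1, "x": 4, "y": -3.7, "z": 60, "rx": 0.25, "ry": 0.6, "rz": 0}, {"fingers": -1, "x": 4, "y": -3.7, "z": 60, "rx": 0.25, "ry": 0.6, "rz": 0}]}}

```text
time: 3.07
eef_pos: [0.4874, 0.334, 0.0266]
orientation: [[0.993, 0.113, 0.011], [0.113, -0.994, 0.006], [0.012, -0.005, -1.0]]
force: [0.1, 0.1, 0.0]
width: 1.001
gripper_force: 0.0
```

```bash
python3 to.py .4825 .332 .018 6.5
```

```text
d mm [-5.2  1.5  8.5] rot [-0.27 -0.67  0.01] pos [0.4874 0.334  0.0266] t 3.0667 j6 [0.49 1.95] w 1.001
```

>>> {"fn": "step_arm", "kwargs": {"deltas": [{"fingers": -1, "x": -5, "y": 1.5, "z": 7, "rx": -0.25, "ry": -0.6, "rz": 0}, {"fingers": -1, "x": -5, "y": 1.5, "z": 7, "rx": -0.25, "ry": -0.6, "rz": 0}, {"fingers": -1, "x": -5, "y": 1.5, "z": 7, "rx": -0.25, "ry": -0.6, "rz": 0}, {"fingers": -1, "x": -5, "y": 1.5, "z": 7, "rx": -0.25, "ry": -0.6, "rz": 0}]}}

```text
time: 3.4
eef_pos: [0.4822, 0.3319, 0.0185]
orientation: [[0.994, 0.114, 0.001], [0.114, -0.994, 0.0], [0.001, -0.0, -1.0]]
force: [-0.2, 0.2, -0.3]
width: 1.002
gripper_force: 0.0
```

```bash
python3 to.py .4825 .332 .018 6.5
```

```text
d mm [ 0.3 -0.   0.5] rot [-0.02 -0.06  0.03] pos [0.4822 0.3319 0.0185] t 3.4 j6 [0.49 1.95] w 1.002
```

>>> {"fn": "step_arm", "kwargs": {"deltas": [{"fingers": 1, "x": 0, "y": 0, "z": 0, "rx": 0, "ry": 0, "rz": 0}, {"fingers": 1, "x": 0, "y": 0, "z": 0, "rx": 0, "ry": 0, "rz": 0}, {"fingers": 1, "x": 0, "y": 0, "z": 0, "rx": 0, "ry": 0, "rz": 0}, {"fingers": 1, "x": 0, "y": 0, "z": 0, "rx": 0, "ry": 0, "rz": 0}, {"fingers": 1, "x": 0, "y": 0, "z": 0, "rx": 0, "ry": 0, "rz": 0}, {"fingers": 1, "x": 0, "y": 0, "z": 0, "rx": 0, "ry": 0, "rz": 0}, {"fingers": 1, "x": 0, "y": 0, "z": 0, "rx": 0, "ry": 0, "rz": 0}, {"fingers": 1, "x": 0, "y": 0, "z": 0, "rx": 0, "ry": 0, "rz": 0}]}}

```text
time: 4.07
eef_pos: [0.4819, 0.3318, 0.0176]
orientation: [[0.994, 0.114, 0.0], [0.114, -0.994, 0.0], [0.0, -0.0, -1.0]]
force: [0.5, 0.9, -1.0]
width: 0.588
gripper_force: 30.0
```

>>> {"fn": "step_arm", "kwargs": {"deltas": [{"fingers": 1, "x": 0, "y": 0, "z": -20, "rx": 0, "ry": 0, "rz": 0}, {"fingers": 1, "x": 0, "y": 0, "z": -50, "rx": 0, "ry": 0, "rz": 0}, {"fingers": 1, "x": 0, "y": 0, "z": -80, "rx": 0, "ry": 0, "rz": 0}, {"fingers": 1, "x": 0, "y": 0, "z": -110, "rx": 0, "ry": 0, "rz": 0}, {"fingers": 1, "x": 0, "y": 0, "z": -120, "rx": 0, "ry": 0, "rz": 0}, {"fingers": 1, "x": 0, "y": 0, "z": -120, "rx": 0, "ry": 0, "rz": 0}]}}

```text
time: 4.57
eef_pos: [0.4826, 0.3322, 0.1397]
orientation: [[0.994, 0.114, 0.004], [0.114, -0.994, 0.002], [0.004, -0.001, -1.0]]
force: [0.9, -0.2, -3.3]
width: 0.585
gripper_force: 30.0
```

```bash
python3 to.py .483 .004 .138 -0.45
```

```text
d mm [-36.9 326.1   1.1] rot [-0.09 -0.21  6.98] pos [0.4826 0.3322 0.1397] t 4.5667 j6 [0.49 1.95] w 0.585
```

>>> {"fn": "step_arm", "kwargs": {"deltas": [{"fingers": 1, "x": -2, "y": 15, "z": 0, "rx": 0, "ry": 0, "rz": 0.5}, {"fingers": 1, "x": -6, "y": 48, "z": 0, "rx": 0, "ry": 0, "rz": 1}, {"fingers": 1, "x": -10, "y": 88, "z": 0, "rx": 0, "ry": 0, "rz": 2}, {"fingers": 1, "x": -15, "y": 128, "z": 0, "rx": 0, "ry": 0, "rz": 3}, {"fingers": 1, "x": -19, "y": 168, "z": 0, "rx": 0, "ry": 0, "rz": 4}, {"fingers": 1, "x": -24, "y": 208, "z": 0, "rx": 0, "ry": 0, "rz": 5}, {"fingers": 1, "x": -28, "y": 248, "z": 0, "rx": 0, "ry": 0, "rz": 6}, {"fingers": 1, "x": -32, "y": 283, "z": 0, "rx": 0, "ry": 0, "rz": 7}]}}

```text
time: 5.23
eef_pos: [0.4805, 0.0442, 0.1357]
orientation: [[1.0, -0.01, -0.003], [-0.01, -1.0, -0.0], [-0.003, 0.0, -1.0]]
force: [0.5, -0.1, -1.1]
width: 0.588
gripper_force: 30.0
```

>>> {"fn": "step_arm", "kwargs": {"deltas": [{"fingers": 1, "x": 0, "y": 20, "z": 0, "rx": 0, "ry": 0, "rz": 0}, {"fingers": 1, "x": 0, "y": 40, "z": 0, "rx": 0, "ry": 0, "rz": 0}, {"fingers": 1, "x": 0, "y": 43, "z": 0, "rx": 0, "ry": 0, "rz": 0}, {"fingers": 1, "x": 0, "y": 43, "z": 0, "rx": 0, "ry": 0, "rz": 0}, {"fingers": 1, "x": 0, "y": 43, "z": 0, "rx": 0, "ry": 0, "rz": 0}]}}

```text
time: 5.65
eef_pos: [0.481, 0.0041, 0.1365]
orientation: [[1.0, -0.009, -0.002], [-0.009, -1.0, 0.0], [-0.002, -0.0, -1.0]]
force: [-0.2, -0.3, -2.6]
width: 0.59
gripper_force: 30.0
```

```bash
python3 to.py .483 .004 .0576 -0.45; python3 - <<'E'
from h import *
i=read_camera("scene")[130:340,160:370];cv2.imwrite("pics/g2.png",cv2.resize(i,(600,600),interpolation=3))
E
```

```text
d mm [ 2.1  0.1 78.9] rot [-0.01  0.13 -0.07] pos [0.481  0.0041 0.1365] t 5.65 j6 [-0.13  1.45] w 0.59
```

View pics/g2.png

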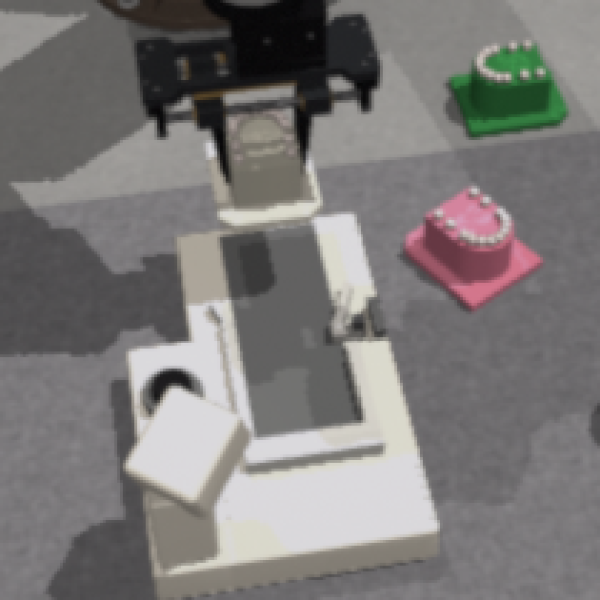

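The cast hangs level, bevelled end (crop (270,215)) facing the dock and in line with the mouth. Lowering it.

>>> {"fn": "step_arm", "kwargs": {"deltas": [{"fingers": 1, "x": 0, "y": 0, "z": 20, "rx": 0, "ry": 0, "rz": 0}, {"fingers": 1, "x": 0, "y": 0, "z": 45, "rx": 0, "ry": 0, "rz": 0}, {"fingers": 1, "x": 0, "y": 0, "z": 65, "rx": 0, "ry": 0, "rz": 0}, {"fingers": 1, "x": 0, "y": 0, "z": 73, "rx": 0, "ry": 0, "rz": 0}, {"fingers": 1, "x": 0, "y": 0, "z": 75, "rx": 0, "ry": 0, "rz": 0}, {"fingers": 1, "x": 0, "y": 0, "z": 75, "rx": 0, "ry": 0, "rz": 0}, {"fingers": 1, "x": 0, "y": 0, "z": 75, "rx": 0, "ry": 0, "rz": 0}]}}

```text
time: 6.28
eef_pos: [0.4822, 0.0043, 0.0633]
orientation: [[1.0, -0.008, 0.001], [-0.008, -1.0, -0.0], [0.001, 0.0, -1.0]]
force: [-0.1, 1.1, -2.1]
width: 0.591
gripper_force: 30.0
```

```bash
python3 to.py .483 .004 .0576 -0.45
```

```text
d mm [0.8 0.3 5.7] rot [ 0.01 -0.05  0.01] pos [0.4822 0.0043 0.0633] t 6.2833 j6 [-0.13  1.45] w 0.591
```

>>> {"fn": "step_arm", "kwargs": {"deltas": [{"fingers": 1, "x": 0, "y": 0, "z": 2, "rx": 0, "ry": 0, "rz": 0}, {"fingers": 1, "x": 0, "y": 0, "z": 4, "rx": 0, "ry": 0, "rz": 0}, {"fingers": 1, "x": 0, "y": 0, "z": 5, "rx": 0, "ry": 0, "rz": 0}, {"fingers": 1, "x": 0, "y": 0, "z": 5.5, "rx": 0, "ry": 0, "rz": 0}, {"fingers": 1, "x": 0, "y": 0, "z": 5.5, "rx": 0, "ry": 0, "rz": 0}, {"fingers": 1, "x": 0, "y": 0, "z": 5.5, "rx": 0, "ry": 0, "rz": 0}]}}

```text
time: 6.78
eef_pos: [0.482, 0.0039, 0.0575]
orientation: [[1.0, -0.008, 0.001], [-0.008, -1.0, -0.0], [0.001, 0.0, -1.0]]
force: [-1.2, 1.0, 6.1]
width: 0.589
gripper_force: 30.0
```

Deck contact is confirmed (Fz +6 N). I'm easing up slightly and sliding in.

>>> {"fn": "step_arm", "kwargs": {"deltas": [{"fingers": 1, "x": 5, "y": 0, "z": -0.5, "rx": 0, "ry": 0, "rz": 0}, {"fingers": 1, "x": 14, "y": 0, "z": -0.5, "rx": 0, "ry": 0, "rz": 0}, {"fingers": 1, "x": 24, "y": 0, "z": -0.5, "rx": 0, "ry": 0, "rz": 0}, {"fingers": 1, "x": 34, "y": 0, "z": -0.5, "rx": 0, "ry": 0, "rz": 0}, {"fingers": 1, "x": 44, "y": 0, "z": -0.5, "rx": 0, "ry": 0, "rz": 0}, {"fingers": 1, "x": 52, "y": 0, "z": -0.5, "rx": 0, "ry": 0, "rz": 0}, {"fingers": 1, "x": 60, "y": 0, "z": -0.5, "rx": 0, "ry": 0, "rz": 0}, {"fingers": 1, "x": 60, "y": 0, "z": -0.5, "rx": 0, "ry": 0, "rz": 0}]}}

```text
time: 7.45
eef_pos: [0.5382, 0.0051, 0.0572]
orientation: [[1.0, -0.009, -0.011], [-0.009, -1.0, 0.002], [-0.011, -0.002, -1.0]]
force: [-6.7, 16.2, 1.8]
width: 0.59
gripper_force: 29.8
```

>>> {"fn": "step_arm", "kwargs": {"deltas": [{"fingers": 1, "x": 0, "y": -1.5, "z": -0.3, "rx": 0, "ry": 0, "rz": 0}, {"fingers": 1, "x": 0, "y": -2, "z": -0.3, "rx": 0, "ry": 0, "rz": 0}, {"fingers": 1, "x": 0, "y": -2, "z": -0.3, "rx": 0, "ry": 0, "rz": 0}, {"fingers": 1, "x": 0, "y": -2, "z": -0.3, "rx": 0, "ry": 0, "rz": 0}]}}

```text
time: 7.78
eef_pos: [0.5425, 0.0057, 0.0578]
orientation: [[1.0, -0.008, 0.001], [-0.008, -1.0, 0.0], [0.001, -0.0, -1.0]]
force: [1.1, 5.5, -2.7]
width: 0.589
gripper_force: 29.8
```

```bash
python3 -c "
from h import *
o=bot.get_obs();print(o['eef_pos'],o['force'],o['wrist_torque'])"
```

```text
[0.54250441 0.00566176 0.05778359] [ 1.06928108  5.45142844 -2.71241591] [ 0.99299984 -0.25510195  0.1805    ]
```

>>> {"fn": "step_arm", "kwargs": {"deltas": [{"fingers": 1, "x": 6, "y": -0.8, "z": 0.2, "rx": 0, "ry": 0, "rz": 0}, {"fingers": 1, "x": 14, "y": -0.8, "z": 0.2, "rx": 0, "ry": 0, "rz": 0}, {"fingers": 1, "x": 22, "y": -0.8, "z": 0.2, "rx": 0, "ry": 0, "rz": 0}, {"fingers": 1, "x": 30, "y": -0.8, "z": 0.2, "rx": 0, "ry": 0, "rz": 0}, {"fingers": 1, "x": 38, "y": -0.8, "z": 0.2, "rx": 0, "ry": 0, "rz": 0}, {"fingers": 1, "x": 46, "y": -0.8, "z": 0.2, "rx": 0, "ry": 0, "rz": 0}, {"fingers": 1, "x": 50, "y": -0.8, "z": 0.2, "rx": 0, "ry": 0, "rz": 0}, {"fingers": 1, "x": 50, "y": -0.8, "z": 0.2, "rx": 0, "ry": 0, "rz": 0}]}}

```text
time: 8.45
eef_pos: [0.5922, 0.0053, 0.0572]
orientation: [[1.0, -0.008, -0.001], [-0.008, -1.0, -0.001], [-0.001, 0.001, -1.0]]
force: [-1.3, -3.3, -4.5]
width: 0.593
gripper_force: 29.9
```

>>> {"fn": "step_arm", "kwargs": {"deltas": [{"fingers": 1, "x": 6, "y": 0, "z": 0, "rx": 0, "ry": 0, "rz": 0}, {"fingers": 1, "x": 13, "y": 0, "z": 0, "rx": 0, "ry": 0, "rz": 0}, {"fingers": 1, "x": 20, "y": 0, "z": 0, "rx": 0, "ry": 0, "rz": 0}, {"fingers": 1, "x": 27, "y": 0, "z": 0, "rx": 0, "ry": 0, "rz": 0}, {"fingers": 1, "x": 33, "y": 0, "z": 0, "rx": 0, "ry": 0, "rz": 0}, {"fingers": 1, "x": 37, "y": 0, "z": 0, "rx": 0, "ry": 0, "rz": 0}, {"fingers": 1, "x": 40, "y": 0, "z": 0, "rx": 0, "ry": 0, "rz": 0}, {"fingers": 1, "x": 40, "y": 0, "z": 0, "rx": 0, "ry": 0, "rz": 0}]}}

```text
time: 9.12
eef_pos: [0.6317, 0.0049, 0.0573]
orientation: [[1.0, -0.008, -0.002], [-0.008, -1.0, -0.001], [-0.002, 0.001, -1.0]]
force: [-1.4, -3.5, -4.0]
width: 0.585
gripper_force: 29.8
```

>>> {"fn": "step_arm", "kwargs": {"deltas": [{"fingers": 1, "x": 2, "y": 0, "z": 0, "rx": 0, "ry": 0, "rz": 0}, {"fingers": 1, "x": 4, "y": 0, "z": 0, "rx": 0, "ry": 0, "rz": 0}, {"fingers": 1, "x": 6, "y": 0, "z": 0, "rx": 0, "ry": 0, "rz": 0}, {"fingers": 1, "x": 8, "y": 0, "z": 0, "rx": 0, "ry": 0, "rz": 0}, {"fingers": 1, "x": 8, "y": 0, "z": 0, "rx": 0, "ry": 0, "rz": 0}, {"fingers": 1, "x": 8, "y": 0, "z": 0, "rx": 0, "ry": 0, "rz": 0}]}}

```text
time: 9.62
eef_pos: [0.6395, 0.0049, 0.0574]
orientation: [[1.0, -0.008, -0.001], [-0.008, -1.0, -0.001], [-0.001, 0.001, -1.0]]
force: [-3.7, -2.3, -2.2]
width: 0.592
gripper_force: 29.8
```

>>> {"fn": "step_arm", "kwargs": {"deltas": [{"fingers": 1, "x": 1, "y": 0, "z": 0, "rx": 0, "ry": 0, "rz": 0}, {"fingers": 1, "x": 2, "y": 0, "z": 0, "rx": 0, "ry": 0, "rz": 0}, {"fingers": 1, "x": 3, "y": 0, "z": 0, "rx": 0, "ry": 0, "rz": 0}, {"fingers": 1, "x": 4, "y": 0, "z": 0, "rx": 0, "ry": 0, "rz": 0}, {"fingers": 1, "x": 4, "y": 0, "z": 0, "rx": 0, "ry": 0, "rz": 0}, {"fingers": 1, "x": 4, "y": 0, "z": 0, "rx": 0, "ry": 0, "rz": 0}]}}

```text
time: 10.12
eef_pos: [0.6432, 0.0049, 0.0573]
orientation: [[1.0, -0.008, -0.002], [-0.008, -1.0, -0.001], [-0.002, 0.001, -1.0]]
force: [-3.9, -3.2, -3.2]
width: 0.586
gripper_force: 29.8
```

>>> {"fn": "step_arm", "kwargs": {"deltas": [{"fingers": 1, "x": 1, "y": 0, "z": 0, "rx": 0, "ry": 0, "rz": 0}, {"fingers": 1, "x": 2, "y": 0, "z": 0, "rx": 0, "ry": 0, "rz": 0}, {"fingers": 1, "x": 3, "y": 0, "z": 0, "rx": 0, "ry": 0, "rz": 0}, {"fingers": 1, "x": 3.5, "y": 0, "z": 0, "rx": 0, "ry": 0, "rz": 0}, {"fingers": 1, "x": 3.5, "y": 0, "z": 0, "rx": 0, "ry": 0, "rz": 0}]}}

```text
time: 10.53
eef_pos: [0.6467, 0.0049, 0.0574]
orientation: [[1.0, -0.008, -0.002], [-0.008, -1.0, -0.001], [-0.002, 0.001, -1.0]]
force: [-5.1, -3.4, -1.8]
width: 0.584
gripper_force: 29.8
```

>>> {"fn": "step_arm", "kwargs": {"deltas": [{"fingers": 1, "x": 1, "y": 0, "z": 0, "rx": 0, "ry": 0, "rz": 0}, {"fingers": 1, "x": 2, "y": 0, "z": 0, "rx": 0, "ry": 0, "rz": 0}, {"fingers": 1, "x": 3, "y": 0, "z": 0, "rx": 0, "ry": 0, "rz": 0}, {"fingers": 1, "x": 3, "y": 0, "z": 0, "rx": 0, "ry": 0, "rz": 0}, {"fingers": 1, "x": 3, "y": 0, "z": 0, "rx": 0, "ry": 0, "rz": 0}]}}

```text
time: 10.95
eef_pos: [0.6498, 0.0048, 0.0574]
orientation: [[1.0, -0.008, -0.002], [-0.008, -1.0, -0.001], [-0.002, 0.001, -1.0]]
force: [-3.9, -3.9, -2.5]
width: 0.59
gripper_force: 29.8
```

>>> {"fn": "step_arm", "kwargs": {"deltas": [{"fingers": 1, "x": 1, "y": 0, "z": 0, "rx": 0, "ry": 0, "rz": 0}, {"fingers": 1, "x": 2, "y": 0, "z": 0, "rx": 0, "ry": 0, "rz": 0}, {"fingers": 1, "x": 3, "y": 0, "z": 0, "rx": 0, "ry": 0, "rz": 0}, {"fingers": 1, "x": 3, "y": 0, "z": 0, "rx": 0, "ry": 0, "rz": 0}, {"fingers": 1, "x": 3, "y": 0, "z": 0, "rx": 0, "ry": 0, "rz": 0}]}}

```text
time: 11.37
eef_pos: [0.6527, 0.0048, 0.0574]
orientation: [[1.0, -0.008, -0.002], [-0.008, -1.0, -0.001], [-0.002, 0.001, -1.0]]
force: [-4.7, -4.0, -1.9]
width: 0.589
gripper_force: 29.8
```

```bash
python3 - <<'E'
from h import *
o=bot.get_obs();print(o['force'],o['wrist_torque'])
i=read_camera("scene")[180:320,200:340];cv2.imwrite("pics/g3.png",cv2.resize(i,(600,600),interpolation=3))
E
```

```text
[-4.73382646 -3.97680367 -1.86072465] [-0.63892722  0.85583682  0.50392182]
```

View pics/g3.png

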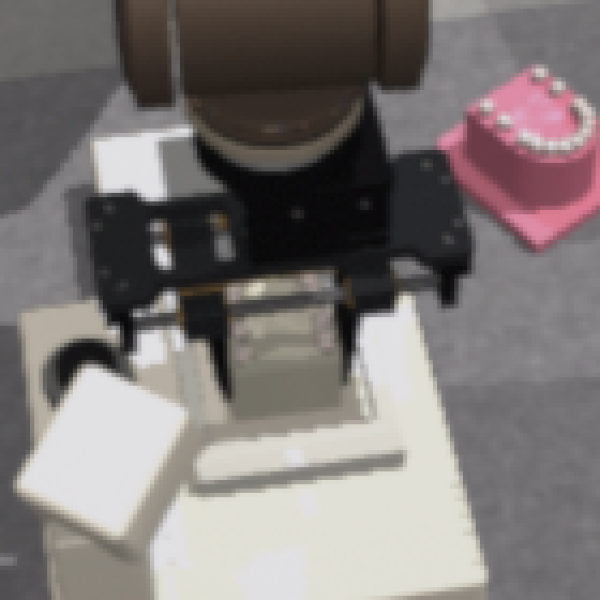

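The picture shows the plate entering beneath the lip (crop (290,435)), with a small gap left; the camera head's top is at (100,450). Checking the head clearance and the remaining gap.

```bash
python3 - <<'E'
from h import *
C=lambda x,y:(200+x*140/600,180+y*140/600)
for p in ((90,368),(190,410),(18,490),(125,540)): print("head",at("scene",*C(*p),.205).round(4))
print("block front",at("scene",*C(290,416),.048).round(4),"lip edge",at("scene",*C(290,437),.054).round(4))
for z in(.12,.14,.16): print("bar left-front",z,at("scene",*C(125,320),z).round(4))
E
```

```text
head [ 0.7477 -0.0949  0.205 ]
head [ 0.7785 -0.0553  0.205 ]
head [ 0.8059 -0.1319  0.205 ]
head [ 0.839  -0.0911  0.205 ]
block front [0.6749 0.004  0.048 ] lip edge [0.6922 0.001  0.054 ]
bar left-front 0.12 [ 0.6546 -0.0736  0.12  ]
bar left-front 0.14 [ 0.6709 -0.0743  0.14  ]
bar left-front 0.16 [ 0.6872 -0.0749  0.16  ]
```

>>> {"fn": "step_arm", "kwargs": {"deltas": [{"fingers": 1, "x": 1, "y": 0, "z": 0, "rx": 0, "ry": 0, "rz": 0}, {"fingers": 1, "x": 2, "y": 0, "z": 0, "rx": 0, "ry": 0, "rz": 0}, {"fingers": 1, "x": 3, "y": 0, "z": 0, "rx": 0, "ry": 0, "rz": 0}, {"fingers": 1, "x": 3, "y": 0, "z": 0, "rx": 0, "ry": 0, "rz": 0}, {"fingers": 1, "x": 3, "y": 0, "z": 0, "rx": 0, "ry": 0, "rz": 0}]}}

```text
time: 11.83
eef_pos: [0.6567, 0.0051, 0.0577]
orientation: [[1.0, -0.009, 0.001], [-0.009, -1.0, -0.0], [0.001, 0.0, -1.0]]
force: [0.5, -0.3, -2.1]
width: 0.585
gripper_force: 29.9
```

The side force vanished, so the catch has snapped. I'll push gently to the stop to confirm.

>>> {"fn": "step_arm", "kwargs": {"deltas": [{"fingers": 1, "x": 0.7, "y": 0, "z": 0, "rx": 0, "ry": 0, "rz": 0}, {"fingers": 1, "x": 1.4, "y": 0, "z": 0, "rx": 0, "ry": 0, "rz": 0}, {"fingers": 1, "x": 1.4, "y": 0, "z": 0, "rx": 0, "ry": 0, "rz": 0}, {"fingers": 1, "x": 1.4, "y": 0, "z": 0, "rx": 0, "ry": 0, "rz": 0}]}}

```text
time: 12.17
eef_pos: [0.658, 0.0054, 0.0578]
orientation: [[1.0, -0.008, 0.001], [-0.008, -1.0, -0.0], [0.001, 0.0, -1.0]]
force: [0.1, 0.3, -0.7]
width: 0.587
gripper_force: 29.9
```

>>> {"fn": "step_arm", "kwargs": {"deltas": [{"fingers": 1, "x": 0.6, "y": 0, "z": 0, "rx": 0, "ry": 0, "rz": 0}, {"fingers": 1, "x": 1.2, "y": 0, "z": 0, "rx": 0, "ry": 0, "rz": 0}, {"fingers": 1, "x": 1.2, "y": 0, "z": 0, "rx": 0, "ry": 0, "rz": 0}, {"fingers": 1, "x": 1.2, "y": 0, "z": 0, "rx": 0, "ry": 0, "rz": 0}]}}

```text
time: 12.5
eef_pos: [0.6589, 0.0053, 0.0577]
orientation: [[1.0, -0.008, -0.0], [-0.008, -1.0, -0.0], [-0.0, 0.0, -1.0]]
force: [-1.9, 0.1, -1.9]
width: 0.592
gripper_force: 29.9
```

>>> {"fn": "step_arm", "kwargs": {"deltas": [{"fingers": 1, "x": 0.5, "y": 0, "z": 0.2, "rx": 0, "ry": 0, "rz": 0}, {"fingers": 1, "x": 1, "y": 0, "z": 0.2, "rx": 0, "ry": 0, "rz": 0}, {"fingers": 1, "x": 1, "y": 0, "z": 0.2, "rx": 0, "ry": 0, "rz": 0}, {"fingers": 1, "x": 1, "y": 0, "z": 0.2, "rx": 0, "ry": 0, "rz": 0}]}}

```text
time: 12.83
eef_pos: [0.6591, 0.0053, 0.0574]
orientation: [[1.0, -0.008, -0.002], [-0.008, -1.0, -0.0], [-0.002, 0.0, -1.0]]
force: [-6.3, -0.0, 1.3]
width: 0.588
gripper_force: 29.9
```

It's against the stop: −6 N with no advance. Releasing and lifting.

>>> {"fn": "step_arm", "kwargs": {"deltas": [{"fingers": -1, "x": -0.5, "y": 0, "z": 0, "rx": 0, "ry": 0, "rz": 0}, {"fingers": -1, "x": -0.5, "y": 0, "z": 0, "rx": 0, "ry": 0, "rz": 0}, {"fingers": -1, "x": -0.5, "y": 0, "z": 0, "rx": 0, "ry": 0, "rz": 0}, {"fingers": -1, "x": -0.5, "y": 0, "z": 0, "rx": 0, "ry": 0, "rz": 0}, {"fingers": -1, "x": -0.5, "y": 0, "z": 0, "rx": 0, "ry": 0, "rz": 0}, {"fingers": -1, "x": -0.5, "y": 0, "z": 0, "rx": 0, "ry": 0, "rz": 0}]}}

```text
time: 13.33
eef_pos: [0.6596, 0.0053, 0.0576]
orientation: [[1.0, -0.008, 0.0], [-0.008, -1.0, -0.0], [0.0, 0.0, -1.0]]
force: [0.5, 0.7, -0.6]
width: 0.952
gripper_force: 0.0
```

>>> {"fn": "step_arm", "kwargs": {"deltas": [{"fingers": -1, "x": 0, "y": 0, "z": -20, "rx": 0, "ry": 0, "rz": 0}, {"fingers": -1, "x": 0, "y": 0, "z": -50, "rx": 0, "ry": 0, "rz": 0}, {"fingers": -1, "x": 0, "y": 0, "z": -80, "rx": 0, "ry": 0, "rz": 0}, {"fingers": 1, "x": -40, "y": 0, "z": -100, "rx": 0, "ry": 0, "rz": 0}, {"fingers": 1, "x": -80, "y": 0, "z": -120, "rx": 0, "ry": 0, "rz": 0}, {"fingers": 1, "x": -120, "y": 0, "z": -130, "rx": 0, "ry": 0, "rz": 0}, {"fingers": 1, "x": -160, "y": 0, "z": -130, "rx": 0, "ry": 0, "rz": 0}, {"fingers": 1, "x": -200, "y": 0, "z": -130, "rx": 0, "ry": 0, "rz": 0}]}}

```text
time: 14.0
eef_pos: [0.4598, 0.007, 0.1883]
orientation: [[1.0, -0.008, 0.002], [-0.008, -1.0, -0.0], [0.002, 0.0, -1.0]]
force: [0.9, -0.5, 0.2]
width: 0.708
gripper_force: 0.0
```

```bash
python3 - <<'E'
from h import *
print(bot.get_obs()['eef_pos'],bot.get_obs()['width'])
s=read_camera("scene")[190:310,200:320];t=read_camera("top")[130:230,262:352]
cv2.imwrite("pics/g4.png",np.hstack([cv2.resize(s,(440,440),interpolation=3),cv2.resize(t,(360,440),interpolation=3)]))
E
```

```text
[0.45984421 0.00701165 0.1882701 ] 0.707677987026348
```

View pics/g4.png

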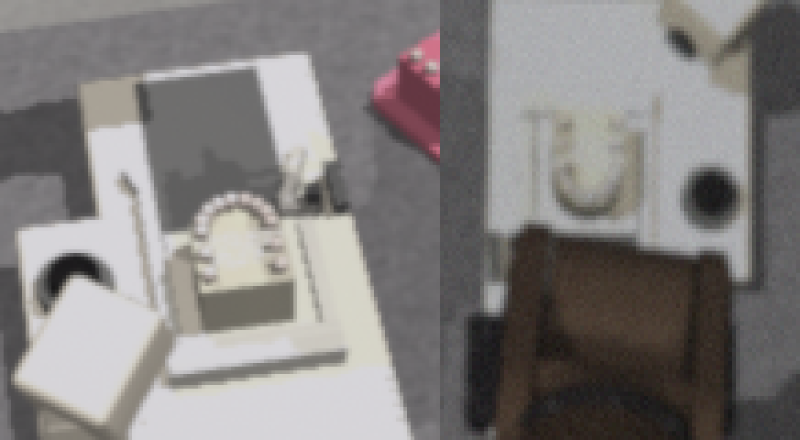

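The cast sits home upright under the lip, and the catch (crop (290,185)) is sprung out behind its rear edge. Next, the button.

```bash
python3 - <<'E'
from h import *
a=(262+341/5,120+268/5)
for z in (.045,.052,.06): print(z,at("top",*a,z).round(4),at("top",262+(711-440)/4,130+194*100/440,z).round(4),at("scene",220.5,267,z).round(4))
s0=cv2.imread("pics/scene0.png").astype(int)[225:260,265:300];s1=read_camera("scene").astype(int)[225:260,265:300]
b=lambda im:((im.mean(2)<70)).sum()
print("catch patch diff",np.abs(s0-s1).mean(),b(s0),b(s1))
g0=s0.mean(2);g1=s1.mean(2);print(cv2.phaseCorrelate(g0,g1))
E
python3 to.py .629 -.098 .10 -0.45
```

```text
0.045 [ 0.6302 -0.0995  0.045 ] [ 0.6285 -0.098   0.045 ] [ 0.625  -0.0948  0.045 ]
0.052 [ 0.6284 -0.0987  0.052 ] [ 0.6268 -0.0972  0.052 ] [ 0.6305 -0.0949  0.052 ]
0.06 [ 0.6264 -0.0978  0.06  ] [ 0.6248 -0.0964  0.06  ] [ 0.6368 -0.0949  0.06  ]
catch patch diff 20.6778231292517 17 18
((0.048171551454949224, 0.09913343954583453), 0.6565962107144172)
d mm [170.4 103.7  88.3] rot [ 0.01 -0.02 -0.03] pos [0.4595 0.0071 0.1882] t 14.15 j6 [-0.13  1.45] w 0.581
```

>>> {"fn": "step_arm", "kwargs": {"deltas": [{"fingers": 1, "x": 20, "y": 30, "z": 0, "rx": 0, "ry": 0, "rz": 0}, {"fingers": 1, "x": 45, "y": 60, "z": 0, "rx": 0, "ry": 0, "rz": 0}, {"fingers": 1, "x": 80, "y": 80, "z": 0, "rx": 0, "ry": 0, "rz": 0}, {"fingers": 1, "x": 115, "y": 100, "z": 0, "rx": 0, "ry": 0, "rz": 0}, {"fingers": 1, "x": 150, "y": 103, "z": 20, "rx": 0, "ry": 0, "rz": 0}, {"fingers": 1, "x": 170, "y": 103, "z": 50, "rx": 0, "ry": 0, "rz": 0}, {"fingers": 1, "x": 170, "y": 103, "z": 80, "rx": 0, "ry": 0, "rz": 0}, {"fingers": 1, "x": 170, "y": 103, "z": 100, "rx": 0, "ry": 0, "rz": 0}]}}

```text
time: 14.82
eef_pos: [0.6317, -0.0977, 0.0839]
orientation: [[1.0, -0.008, -0.002], [-0.008, -1.0, 0.0], [-0.002, -0.0, -1.0]]
force: [0.0, -0.9, 0.3]
width: 0.032
gripper_force: 0.0
```

>>> {"fn": "step_arm", "kwargs": {"deltas": [{"fingers": 1, "x": 0, "y": 0, "z": 10, "rx": 0, "ry": 0, "rz": 0}, {"fingers": 1, "x": 0, "y": 0, "z": 20, "rx": 0, "ry": 0, "rz": 0}, {"fingers": 1, "x": 0, "y": 0, "z": 25, "rx": 0, "ry": 0, "rz": 0}, {"fingers": 1, "x": 0, "y": 0, "z": 25, "rx": 0, "ry": 0, "rz": 0}, {"fingers": 1, "x": 0, "y": 0, "z": 25, "rx": 0, "ry": 0, "rz": 0}]}}

```text
time: 15.23
eef_pos: [0.6312, -0.0976, 0.0635]
orientation: [[1.0, -0.008, 0.001], [-0.008, -1.0, -0.0], [0.001, 0.0, -1.0]]
force: [-0.2, 0.4, -0.1]
width: 0.001
gripper_force: 0.0
```

Now at z 0.0635 with no contact yet. Pressing slowly.

>>> {"fn": "step_arm", "kwargs": {"deltas": [{"fingers": 1, "x": -1, "y": 0, "z": 2, "rx": 0, "ry": 0, "rz": 0}, {"fingers": 1, "x": -2, "y": 0, "z": 4, "rx": 0, "ry": 0, "rz": 0}, {"fingers": 1, "x": -2, "y": 0, "z": 6, "rx": 0, "ry": 0, "rz": 0}, {"fingers": 1, "x": -2, "y": 0, "z": 8, "rx": 0, "ry": 0, "rz": 0}, {"fingers": 1, "x": -2, "y": 0, "z": 8, "rx": 0, "ry": 0, "rz": 0}, {"fingers": 1, "x": -2, "y": 0, "z": 8, "rx": 0, "ry": 0, "rz": 0}]}}

```text
time: 15.73
eef_pos: [0.6294, -0.0977, 0.0562]
orientation: [[1.0, -0.008, 0.003], [-0.008, -1.0, -0.001], [0.003, 0.001, -1.0]]
force: [-0.3, 0.2, 13.5]
width: 0.002
gripper_force: 7.0
```

>>> {"fn": "step_arm", "kwargs": {"deltas": [{"fingers": 1, "x": 0, "y": 0, "z": 0.5, "rx": 0, "ry": 0, "rz": 0}, {"fingers": 1, "x": 0, "y": 0, "z": 0.8, "rx": 0, "ry": 0, "rz": 0}, {"fingers": 1, "x": 0, "y": 0, "z": 0.8, "rx": 0, "ry": 0, "rz": 0}]}}

```text
time: 15.98
eef_pos: [0.6295, -0.0977, 0.056]
orientation: [[1.0, -0.008, 0.003], [-0.008, -1.0, -0.001], [0.003, 0.001, -1.0]]
force: [-2.6, 1.6, 20.2]
width: 0.002
gripper_force: 10.1
```

It's bottomed: 20 N with no further travel. I'll ease off to see the spring follow, then retreat.

>>> {"fn": "step_arm", "kwargs": {"deltas": [{"fingers": 1, "x": 0, "y": 0, "z": -2, "rx": 0, "ry": 0, "rz": 0}, {"fingers": 1, "x": 0, "y": 0, "z": -4, "rx": 0, "ry": 0, "rz": 0}, {"fingers": 1, "x": 0, "y": 0, "z": -4, "rx": 0, "ry": 0, "rz": 0}]}}

```text
time: 16.23
eef_pos: [0.6293, -0.0976, 0.0586]
orientation: [[1.0, -0.008, 0.002], [-0.008, -1.0, -0.001], [0.002, 0.001, -1.0]]
force: [3.4, -0.9, 4.5]
width: 0.003
gripper_force: 1.7
```

>>> {"fn": "step_arm", "kwargs": {"deltas": [{"fingers": 1, "x": 0, "y": 0, "z": -20, "rx": 0, "ry": 0, "rz": 0}, {"fingers": 1, "x": 0, "y": 0, "z": -50, "rx": 0, "ry": 0, "rz": 0}, {"fingers": 1, "x": 0, "y": 0, "z": -80, "rx": 0, "ry": 0, "rz": 0}, {"fingers": 1, "x": -30, "y": 0, "z": -110, "rx": 0, "ry": 0, "rz": 0}, {"fingers": 1, "x": -70, "y": 0, "z": -120, "rx": 0, "ry": 0, "rz": 0}, {"fingers": 1, "x": -110, "y": 0, "z": -120, "rx": 0, "ry": 0, "rz": 0}, {"fingers": 1, "x": -140, "y": 0, "z": -120, "rx": 0, "ry": 0, "rz": 0}, {"fingers": 1, "x": -140, "y": 0, "z": -120, "rx": 0, "ry": 0, "rz": 0}]}}

```text
time: 16.9
eef_pos: [0.4832, -0.0954, 0.1776]
orientation: [[1.0, -0.009, -0.004], [-0.009, -1.0, 0.001], [-0.004, -0.001, -1.0]]
force: [0.7, 0.4, 1.3]
width: 0.002
gripper_force: 0.0
```

```bash
python3 - <<'E'
from h import *
s=read_camera("scene");cv2.imwrite("pics/end.png",s)
E
```

```text
(no output)
```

View pics/end.png

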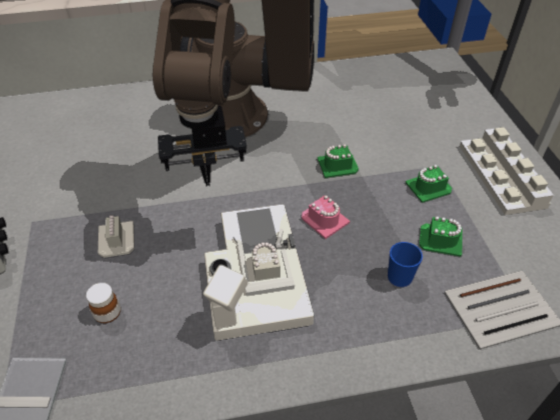

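The spring followed the finger up (4.5 N at 2.6 mm). The cast is docked upright at (266,265), the catch is at (286,240), the bystanders haven't moved, and the robot is clear. Handing in.

```bash
python3 -c "
from rig import job
print(job.sign_off())"
```

```text
the job is handed in; nothing more can be done
None
```

The full-arch cast is docked against the stop with the catch out behind its plate, the start button was then pressed and released, and the job is handed in (about 17 s of robot time; no verdict was returned).

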